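# Clamp a resin specimen block at the microscope bench

### The arm

A 6-joint arm with a two-finger parallel gripper is mounted at the origin on the work surface. World frame = base frame: x ahead of the robot, y to its left, z up, the work surface at z = 0. Lengths are in m, angles in rad, forces in N, time in s.
With the tool pointing down it reaches from about 0.35 to 0.975 m from the base axis. Payload 17.4 kg.
Tool frame: the origin (TCP) lies on the centre line of the jaws, within the pads' length; the fingertips stand 11 mm ahead of it and the grasp point (between the pads) lies 8 mm behind it; z points along the fingers, y is the line along which they close (so a half turn about z gives the same grasp; the last joint's range is limited). The gripper opens to 85 mm and grips with 20 to 120 N. Pads are 22 mm wide; open, the fingers measure 114 mm over their backs; the gripper's body (76 mm by 85 mm) begins 54 mm behind the grasp point. The pads swing forward as they close: fully open they stand 13 mm farther back than shut.
Start: joints at [-1.319, 0.116, 1.442, -0, 1.584, -0.038], TCP at [0.193, -0.647, 0.242] pointing down, gripper open.
Joint ranges: [-2.83, 2.83], [-0.83, 2.19], [0.07, 2.5], [-1.14, 4.28], [0.01, 3], [-2.97, 2.97]. Speed limits (rad/s): [1.89, 1.89, 2.22, 3.14, 3.14, 3.14].

### API

Orientations are given as [roll, pitch, yaw] about the fixed x, y, z axes, in that order (R = Rz(yaw) Ry(pitch) Rx(roll)).
In Python, from workcell import robot gives the robot as it stands.
- The arm moves only by the shell command python3 -m crank 'ROWS'. ROWS is text: rows parted by semicolons, each of 5 numbers parted by spaces: the closure in counts, from 0 (fully open) to 255 (shut), then the shift along the world's x, y, z in mm, then the turn about the world's z in degrees. A call has 1 to 20 rows; each row shifts and turns the commanded pose from where the row before left it; what a row does not reach is not made up. A row lasts 1/12 s, in which the tool goes at most 41.7 mm and 7.16 degrees, less where a joint would pass 70% of its speed; a pose out of reach is approached as far as the arm can. A call with a gripper value outside its range is refused whole. The fingers move at their own pace and stop on an object; the grip force is fixed at half the most. Time passes only in rows, so rows that do not move let the fingers close. It gives the time, the measured TCP pose, the force, the opening and the grip force at its end, in the units of the state.
- robot.observe(): the state, without advancing time (a new reading comes with each control period).
- robot.get_image(name): name is "scene" or "top" or "wrist"; returns (picture, depth): 420x560x3 uint8, red, green, blue; 420x560 float32, m along the optical axis (not along the pixel's ray), 0 where there is no reading.
- robot.camera_params(name): a dict with "vfov" (degrees; the focal length in pixels is half the picture's height over the tangent of half this angle, whatever the lens; pixels are square), "cx", "cy" (the principal point, pixels), "R" (3x3) and "t" (3): a world point X has camera coordinates R X + t. Camera axes: x right, y down, z forward; pixel columns grow to the right and rows downward; lengths in m; the calibration is good to about 2 mm. A picture is of the moment at which its call begins: read the wrist's pose just before it. camera_params takes no time and is no camera call; for the wrist camera it gives the pose at the moment of the call.
- robot.finish_job(): hands the job in; it is judged then, once.
Trained networks look in the newest picture that a camera, given by its name, has taken for a name from the list of things; names that differ only in an ending like _2 or _b are one class to them, and where a whole thing is asked for, a point or a joint stands for the part that bears it (a point fixed in the world has none). Each returns a list of dicts, best first, with "conf" (0 to 1); they miss things now and then, are a little off and sometimes report something else, mostly with a low value. They report only what shows in the picture. A call takes as long as a camera call. They do not tell look-alikes from the thing itself.
- robot.look_for(name, camera): "location" ([x, y, z] in m, in world coordinates, good to about 4 mm: the middle of the surface that is visible of it).
- robot.silhouettes(name, camera): "mask" (420x560 bool, what is visible of it).
- robot.mark_of(name, camera): "location" ([x, y, z] in m, in world coordinates, good to about 4 mm: a listed point, or the origin of a listed thing).
The state is a dict: "t": time; "joint_pos": joint angles; "joint_velocities": joint speeds; "joint_efforts": joint torques, N m; "ee_pos": TCP position; "tool_rot": TCP orientation; "force": force on the tool from outside, world axes, zero at the start; "wrist_torque": the same for the moment, N m; "opening": finger opening in m; "finger_force": force on a finger pad.
Only numpy, scipy, OpenCV 4.12 (cv2) and the standard library are available. Lean on these libraries where they do the work, as an engineer would, in place of code of your own. Each camera call takes 0.05 s, during which the arm holds its last target. There are 200 camera calls.

### The job

Clamp the resin specimen block that stands on the bench clamp's base: push the clamp's free jaw gently down the bar by the ribbed rest next to the bar until its shoe bears on the block, then screw the handle clockwise until the spring-loaded shoe is squeezed about half-way in - firm, but never bottomed - and let go. The block must stay where it stands under the shoe, and everything else on the bench stays where it is.

Things in the scene. Friction and masses are not known exactly. Their poses are not given: they have to be found in the camera images.
- clamp: Fixed part of the bench clamp: grey base plate 20 mm thick with an upright steel bar (24 x 10 mm in x and y, top 158 mm above the bench). Origin on the bench under the bar's centre, z up. The free jaw's arm reaches from the bar along -y; the screw's axis stands at y = -95 mm. The base plate spans x -55 to 55, y -170 to 35 mm.
- jaw (a joint): How far the free jaw is slid down the bar, m: 0 at the top, at most 0.060, 0.042 to 0.047 when the shoe bears. It stays where left. Pushed down on the rest it slides at 5 to 10 N; pushed at its end, on the handle, it tilts, binds and does not slide. Once the shoe bears, the arm tips up 0.03 to 0.04 rad, binds on the bar and feels solid: it then holds against the screw.
- rest: Ribbed thumb rest on the jaw's arm beside the bar, 26 x 26 x 4 mm: push the jaw down here, with at most 25 N. Origin: centre of its underside, 31 mm from the bar's centre. The jaw's head round the bar stands 3 mm higher than the rest, its face 15.5 mm from the bar's centre; the bar's top ends 52 mm above the rest when the shoe bears on the block.
- thumb_rest (a point): Centre of the upper face of the rest: push straight down here. Axes as the clamp's.
- handle (a joint): Turn of the screw handle, rad: starts at 0 to 0.4, grows clockwise seen from above, stop at 4.6, stays where left. Each rad lowers handle and spindle 3.5 mm in the jaw. A jaw pushed home with about 14 N leaves some 8 N on the block; from there each rad adds about 17 N (half goes into the arm tipping further), so half-way in takes about 1.5 to 1.8 rad. It turns stiffly, with 0.25 to 0.4 N m.
- handle_grip (a point): Centre of the black handle bar, 56 mm long, 14 mm wide, 22 mm high, on top of the screw 95 mm from the clamp's bar, about 44 mm above the arm's upper face (it comes down as it is screwed in). Its y axis runs along the bar's length, z up; grip it across its 14 mm width from above.
- shoe: Round aluminium shoe under the screw, 30 mm across, 8 mm thick, on a spring of 12 N/mm with 6 mm stroke: half-way in (2 to 4 mm, 25 to 50 N) is firm, over 60 N cracks the block. Origin: centre of its lower face, z up. Unpressed, it lies 94 mm below handle_grip; that distance shrinks by as much as the shoe is pressed in.
- block: The resin specimen block to clamp, loose, 44 x 44 x 32 mm, pale amber, standing on the base plate under the shoe. Origin at the centre of its underside (20 mm above the bench); z up.
- spare: Bystander: another resin block, 50 x 36 x 24 mm, loose on the bench beside the clamp. Origin under its centre.
- jar: Bystander: specimen jar with white cap, 52 mm across, 75 mm high, loose. Origin under its centre.
- dish: Bystander: two stacked clear dishes, 90 mm across, 29 mm high, loose. Origin under its centre.
- brush: Bystander: a bench brush lying on the bench, 180 mm long, loose.
Mind the look-alikes: they are no part of the job. What is shaped like the block but turquoise or yellow is not meant.

How it is judged:
By the outcome, as a careful person would: the job done as asked, in the order asked, and still so for the second after the job is handed in, with the robot touching nothing.
It also fails if it takes over 58 s, if anything falls off the work surface, if the arm or the gripper's body presses on something with over 40 N, if the wrist force passes 120 N, or if a joint passes its speed limit or range.

## Working session

There is one attempt and no reset: what is moved stays moved. The work goes in short steps, Python scripts to look and compute and a shell command to move; the robot and the scene stay as the last step left them, time stands still between calls to the robot, and variables do not carry over. Pictures are saved under pics/ and viewed, at most 10 in all, crops included, and the job is handed in when it is done.

```bash
mkdir -p pics; python3 - <<'E'
from workcell import robot
import cv2,numpy as np
ims=[]
for c in ["scene","top"]:
    im,d=robot.get_image(c); cv2.imwrite(f"pics/{c}0.png",im[:,:,::-1])
    for n in ["clamp","thumb_rest","handle_grip","shoe","block","rest"]:
        r=robot.mark_of(n,c); print(c,n,[(np.round(x["location"],4).tolist(),round(x["conf"],2)) for x in r[:3]])
s=robot.observe(); print(s)
E
```

```text
scene clamp [([0.5232, -0.0718, -0.0003], 0.79), ([0.5248, -0.1039, 0.1269], 0.6), ([0.5195, -0.1672, 0.0767], 0.54)]
scene thumb_rest [([0.5266, -0.1007, 0.1343], 0.52)]
scene handle_grip [([0.5236, -0.1643, 0.1754], 0.56)]
scene shoe [([0.5198, -0.1644, 0.0774], 0.44)]
scene block [([0.3888, -0.2495, -0.0007], 0.88), ([0.5709, -0.3021, -0.0019], 0.87), ([0.5216, -0.1679, 0.0189], 0.72)]
scene rest [([0.5225, -0.1033, 0.1265], 0.47)]
top clamp [([0.5245, -0.0691, -0.0017], 0.82)]
top thumb_rest [([0.5248, -0.1004, 0.1265], 0.71), ([0.5286, -0.1037, 0.1314], 0.67)]
top handle_grip [([0.5215, -0.1696, 0.1711], 0.66), ([0.6249, -0.1529, -0.0028], 0.5), ([0.405, -0.3788, 0.0005], 0.37)]
top shoe []
top block [([0.3913, -0.2489, 0.0013], 0.86), ([0.5731, -0.3063, 0.0022], 0.6), ([0.5211, -0.1652, 0.0241], 0.56)]
top rest [([0.5227, -0.1009, 0.1265], 0.42)]
{'t': 0.7, 'joint_pos': array([-1.31878791e+00,  1.15960141e-01,  1.44158791e+00,  2.56744682e-06,
        1.58399017e+00, -3.78235416e-02]), 'joint_velocities': array([-0.00067785,  0.00075118, -0.00036981,  0.000325  , -0.00062323,
       -0.00039188]), 'joint_efforts': array([-4.25893275e-03, -7.31576514e+01, -6.32554579e+01, -1.51705858e-04,
        6.63155606e-04,  1.02136710e-05]), 'ee_pos': array([ 0.19288807, -0.64686213,  0.24233754]), 'tool_rot': array([ 3.14153816e+00, -5.07039356e-07,  2.89831988e-01]), 'force': array([-0.15642393,  0.08079491, -0.17632384]), 'wrist_torque': array([-0.03985027, -0.01930969,  0.024026  ]), 'finger_force': 0.0, 'opening': 0.0855386291614153}
```

View pics/scene0.png

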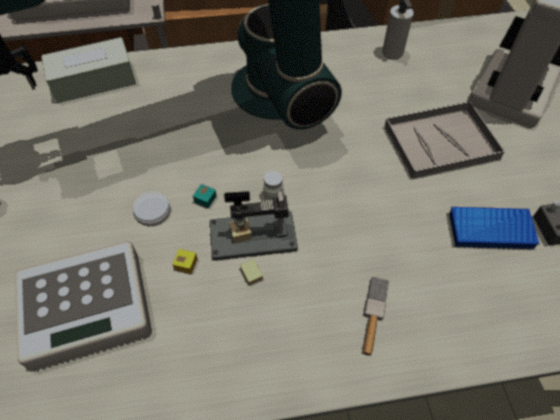

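View pics/top0.png

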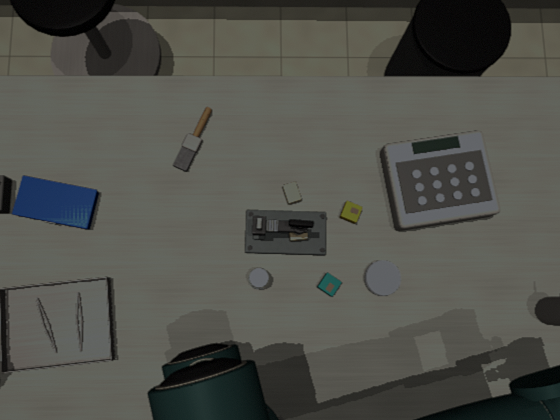

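The clamp stands at about (0.524, -0.070) with its arm along -y. It shows at around (285, 232) in the top picture, and the amber block is under the shoe. I'll move above it with the tool's closing line along x.

```bash
python3 -m crank '255 16 25 4 3.7;255 16 25 4 3.7;255 16 25 4 3.7;255 16 25 4 3.7;255 16 25 4 3.7;255 16 25 4 3.7;255 16 25 4 3.7;255 16 25 4 3.7;255 16 25 4 3.7;255 16 25 4 3.7;255 16 25 4 3.7;255 16 25 4 3.7;255 16 25 4 3.7;255 16 25 4 3.7;255 16 25 4 3.7;255 16 25 4 3.7;255 16 25 4 3.7;255 16 25 4 3.7;255 16 25 4 3.7;255 0 0 0 0'
cat > look.py <<'E'
from workcell import robot
import cv2,numpy as np,sys
im,d=robot.get_image("wrist"); p=robot.camera_params("wrist")
cv2.imwrite(f"pics/{sys.argv[1]}.png",im[:,:,::-1]); np.savez(f"{sys.argv[1]}.npz",im=im,d=d,R=p["R"],t=p["t"],v=p["vfov"],cx=p["cx"],cy=p["cy"])
for n in sys.argv[2:]:
    r=robot.mark_of(n,"wrist"); print(n,[(np.round(x["location"],4).tolist(),round(x["conf"],2)) for x in r[:3]])
s=robot.observe(); print(s["t"],np.round(s["ee_pos"],4),np.round(s["tool_rot"],3),s["joint_pos"].round(3),s["force"].round(1))
print("cam",(-p["R"].T@p["t"]).round(3))
E
python3 look.py w1 clamp thumb_rest handle_grip shoe rest block
```

```text
t: 2.37
ee_pos: [0.4987, -0.1685, 0.3191]
tool_rot: [3.14, -0.001, 1.524]
force: [0.2, 0.1, -0.3]
opening: 0.0004
finger_force: 0.0
clamp [([0.5254, -0.0692, 0.0042], 0.55)]
thumb_rest [([0.5215, -0.1038, 0.1321], 0.79)]
handle_grip [([0.521, -0.1657, 0.176], 0.96)]
shoe []
rest [([0.5257, -0.0996, 0.1274], 0.72)]
block [([0.3895, -0.2478, 0.0059], 0.93), ([0.5205, -0.1679, 0.0219], 0.8), ([0.5705, -0.3042, 0.0008], 0.72)]
2.7167 [ 0.4964 -0.1727  0.3182] [-3.141  0.     1.515] [-0.383 -0.22   1.644 -0.     1.719 -0.327] [-0.3 -0.3  0.1]
cam [ 0.502 -0.087  0.451]
```

View pics/w1.png

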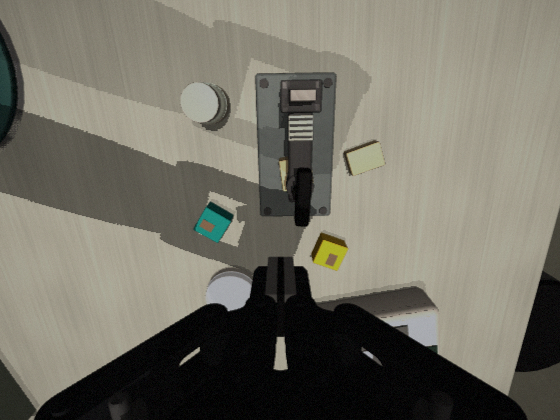

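The wrist view shows the bar top at about (300, 96), the ribbed rest at (301, 128), and the handle running vertically at (303, 195). The block peeks out at (283, 172). I'll refine these with depth.

```bash
cat > pc.py <<'E'
import numpy as np,cv2,sys
def cloud(f):
    z=np.load(f+".npz"); d=z["d"]; h,w=d.shape; fl=h/2/np.tan(np.radians(z["v"])/2)
    u,v=np.meshgrid(np.arange(w),np.arange(h)); c=np.stack([(u-z["cx"])/fl*d,(v-z["cy"])/fl*d,d],-1)
    P=(c-z["t"])@z["R"]; P[d<=0]=np.nan; return P,z["im"]
if __name__=="__main__":
    P,im=cloud(sys.argv[1])
    q=P[128,301]; print("rest px",q, "bar px",P[96,300],"base",P[205,268])
    m=(abs(P[...,0]-.523)<.06)&(P[...,1]<-.03)&(P[...,1]>-.25)
    m[245:]=0
    def st(n,k):
        Q=P[m&k].astype(np.float32)
        if len(Q)<6: print(n,len(Q));return
        r=cv2.minAreaRect(Q[:,:2]*1000); print(n,len(Q),np.median(Q,0).round(4),"x",Q[:,0].min().round(4),Q[:,0].max().round(4),"y",Q[:,1].min().round(4),Q[:,1].max().round(4),np.round(r[0],1),np.round(r[1],1),round(r[2],1))
    zz,y=P[...,2],P[...,1]
    hz=float(sys.argv[2]); 
    st("handle",(zz>hz-.004)&(y<-.11)); st("bartop",(zz>.150)&(y>-.1))
    st("rest",(abs(zz-q[2])<.0018)&(y<-.08)&(y>-.12)); st("base",(abs(zz-.02)<.004))
    i=np.where(m&(zz>hz-.004)&(y<-.11)); Q=P[i][:,:2]; e=np.linalg.svd(Q-Q.mean(0),full_matrices=False)[2][0]; print("handle dir deg from y",np.degrees(np.arctan2(e[0],e[1])))
E
python3 pc.py w1 0.184
```

```text
rest px [ 0.52324943 -0.10426137  0.13250563] bar px [ 0.52139368 -0.07411629  0.15755288] base [ 0.4769701  -0.22235016  0.01956723]
handle 753 [ 0.5205 -0.1658  0.1819] x 0.5116 0.5292 y -0.1951 -0.14 [ 520.4 -167.5] [54.9 13.9] 84.9
bartop 302 [ 0.5242 -0.0731  0.1579] x 0.512 0.5355 y -0.0783 -0.068 [523.8 -72.9] [ 9.6 23.4] 87.1
rest 721 [ 0.5233 -0.0958  0.132 ] x 0.5032 0.5443 y -0.1171 -0.08 [523.2 -98.2] [36.9 41. ] 87.2
base 6724 [ 0.5029 -0.1306  0.0199] x 0.4634 0.5803 y -0.2438 -0.0365 [ 521.9 -140.2] [204.1 109.9] 87.8
handle dir deg from y -174.60842963168537
```

```bash
python3 -m crank '255 13 34 0 0.6;255 13 33 0 0;255 0 0 -30 0;255 0 0 -35 0;255 0 0 -35 0;255 0 0 -30 0;255 0 0 -25 0;255 0 0 -7 0;255 0 0 0 0;255 0 0 0 0'
```

```text
t: 3.55
ee_pos: [0.5232, -0.1053, 0.1576]
tool_rot: [3.141, 0.0, 1.526]
force: [0.4, -0.9, 0.8]
opening: -0.0
finger_force: 0.0
```

```bash
python3 -m crank '255 0 0 -3 0;255 0 0 -3 0;255 0 0 -3 0;255 0 0 -2 0;255 0 0 -2 0;255 0 0 -1 0;255 0 0 -1 0;255 0 0 -1 0;255 0 0 0 0'
```

```text
t: 4.3
ee_pos: [0.5229, -0.105, 0.1405]
tool_rot: [3.141, 0.0, 1.527]
force: [-0.8, -1.0, 3.8]
opening: -0.0
finger_force: 1.9
```

```bash
python3 -m crank '255 0 0 -1 0;255 0 0 -1 0;255 0 0 -1 0;255 0 0 -1 0;255 0 0 -1 0;255 0 0 -1 0;255 0 0 0 0'
```

```text
t: 4.88
ee_pos: [0.5229, -0.1049, 0.1341]
tool_rot: [-3.142, 0.0, 1.527]
force: [-0.1, -2.8, 3.6]
opening: -0.0001
finger_force: 1.7
```

```bash
python3 -m crank '255 0 0 -1 0;255 0 0 -1 0;255 0 0 -1 0;255 0 0 -1 0;255 0 0 -1 0;255 0 0 -1 0;255 0 0 -1 0;255 0 0 -1 0'
```

```text
t: 5.55
ee_pos: [0.5229, -0.1049, 0.1262]
tool_rot: [3.142, 0.0, 1.527]
force: [-1.4, -3.7, 5.3]
opening: 0.0001
finger_force: 2.4
```

```bash
python3 -m crank '255 0 0 -1 0;255 0 0 -1 0;255 0 0 -1 0;255 0 0 -1 0;255 0 0 -1 0;255 0 0 -1 0;255 0 0 0 0'
```

```text
t: 6.13
ee_pos: [0.5228, -0.1048, 0.12]
tool_rot: [-3.141, -0.0, 1.527]
force: [-0.6, -2.3, 3.1]
opening: -0.0001
finger_force: 1.5
```

```bash
python3 -m crank '255 0 0 -0.5 0;255 0 0 -0.5 0;255 0 0 -0.5 0;255 0 0 0 0'
```

```text
t: 6.47
ee_pos: [0.5229, -0.1048, 0.1187]
tool_rot: [-3.142, -0.0, 1.527]
force: [-0.9, -3.3, 5.1]
opening: -0.0001
finger_force: 2.0
```

```bash
python3 -m crank '255 0 0 -0.5 0;255 0 0 -0.5 0;255 0 0 0 0'
```

```text
t: 6.72
ee_pos: [0.5229, -0.1048, 0.1177]
tool_rot: [-3.142, -0.0, 1.527]
force: [0.1, -2.6, 4.1]
opening: -0.0002
finger_force: 2.1
```

```bash
python3 -m crank '255 0 0 -0.5 0;255 0 0 -0.5 0;255 0 0 0 0'
```

```text
t: 6.97
ee_pos: [0.5229, -0.1047, 0.1169]
tool_rot: [3.141, -0.0, 1.527]
force: [-1.0, -0.8, 5.4]
opening: -0.0001
finger_force: 3.0
```

```bash
python3 -m crank '255 0 0 -0.5 0;255 0 0 -0.3 0;255 0 0 0 0'
```

```text
t: 7.22
ee_pos: [0.523, -0.1046, 0.1164]
tool_rot: [3.141, -0.0, 1.527]
force: [-2.7, -0.0, 8.8]
opening: 0.0003
finger_force: 4.3
```

```bash
python3 -m crank '255 0 0 -0.3 0;255 0 0 -0.3 0;255 0 0 0 0'
```

```text
t: 7.47
ee_pos: [0.523, -0.1046, 0.116]
tool_rot: [3.141, -0.0, 1.527]
force: [-3.7, 1.4, 11.1]
opening: -0.0002
finger_force: 5.4
```

```bash
python3 -m crank '255 0 0 -0.3 0;255 0 0 0 0;255 0 0 0 0'
```

```text
t: 7.72
ee_pos: [0.523, -0.1046, 0.1158]
tool_rot: [3.141, -0.0, 1.527]
force: [-3.9, 1.3, 12.1]
opening: -0.0001
finger_force: 5.9
```

```bash
python3 -m crank '255 0 0 -0.3 0;255 0 0 0 0;255 0 0 0 0'
```

```text
t: 7.97
ee_pos: [0.5231, -0.1046, 0.1156]
tool_rot: [3.141, -0.001, 1.527]
force: [-4.3, 1.1, 13.3]
opening: -0.0
finger_force: 6.4
```

```bash
python3 -m crank '255 0 0 -0.3 0;255 0 0 0 0;255 0 0 0 0'; python3 -m crank '255 0 0 1 0;255 0 0 3 0;255 0 0 10 0;255 0 0 30 0;255 0 0 35 0;255 0 0 35 0;0 0 0 35 0;0 0 -20 20 0;0 0 -25 0 0;0 0 -20 0 0;0 0 0 0 0;0 0 0 0 0'; python3 look.py w2 thumb_rest handle_grip; python3 pc.py w2 0.158
```

```text
t: 8.22
ee_pos: [0.5231, -0.1045, 0.1154]
tool_rot: [3.141, -0.001, 1.527]
force: [-4.0, 2.0, 13.8]
opening: 0.0003
finger_force: 6.8
t: 9.22
ee_pos: [0.5227, -0.1704, 0.2837]
tool_rot: [-3.141, -0.0, 1.526]
force: [-0.6, -0.3, -0.1]
opening: 0.0722
finger_force: 0.0
thumb_rest [([0.5224, -0.1037, 0.1079], 0.67)]
handle_grip [([0.5198, -0.164, 0.1492], 0.79)]
9.3667 [ 0.5229 -0.1692  0.2836] [-3.141 -0.     1.528] [-0.36  -0.166  1.652  0.     1.656 -0.316] [-0.7  0.1 -0.6]
cam [ 0.526 -0.086  0.416]
rest px [ 0.55282262 -0.10791687  0.0208651 ] bar px [ 0.55234259 -0.06923068  0.02168114] base [ 0.50392022 -0.21101808  0.01955085]
handle 850 [ 0.5217 -0.1626  0.157 ] x 0.5132 0.5303 y -0.1917 -0.1359 [ 521.6 -163.9] [55.9 13.9] 85.1
bartop 403 [ 0.5246 -0.0709  0.1584] x 0.5129 0.5361 y -0.0761 -0.0655 [524.6 -70.9] [10.  22.9] 87.7
rest 1680 [ 0.5404 -0.1003  0.0204] x 0.4697 0.579 y -0.1199 -0.08 [ 524.3 -100. ] [109.3  39.9] 0.0
base 8335 [ 0.532  -0.1261  0.0203] x 0.4649 0.5805 y -0.2411 -0.0345 [ 522.9 -138.1] [205.1 110. ] 88.1
handle dir deg from y -175.1323943765357
```

View pics/w2.png

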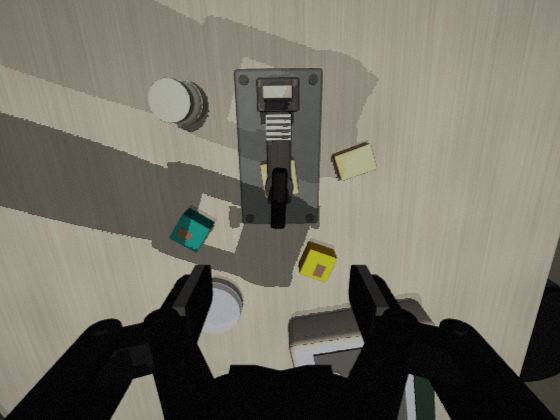

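The jaw is seated, and the block shows on both sides of the shoe at about (265–297, 178). The handle is at (0.521, -0.165), with its top at about 0.157. Next I descend onto the handle.

```bash
python3 -m crank '110 -2 4 -20 -2.4;110 0 0 -35 0;110 0 0 -35 0;110 0 0 -30 0;110 0 0 -15 0;110 0 0 -7 0;110 0 0 -3 0;110 0 0 0 0;110 0 0 0 0'; python3 -c "
from workcell import robot
s=robot.observe();print(s['wrist_torque'])"
```

```text
t: 10.12
ee_pos: [0.5214, -0.1658, 0.1399]
tool_rot: [3.14, 0.0, 1.486]
force: [-0.7, -0.3, -0.3]
opening: 0.0487
finger_force: 0.0
[0.04069053 0.02784154 0.09011562]
```

```bash
python3 -m crank '160 0 0 -1 0;200 0 0 0 0;225 0 0 0 0;255 0 0 0 0;255 0 0 0 0;255 0 0 0 0;255 0 0 0 0'; python3 -c "
from workcell import robot
s=robot.observe();print(s['wrist_torque'],s['joint_pos'])"
```

```text
t: 10.7
ee_pos: [0.5211, -0.166, 0.138]
tool_rot: [3.141, 0.0, 1.485]
force: [0.5, -0.5, 5.3]
opening: 0.0132
finger_force: 59.7
[-0.1276236  -0.1173846  -0.01312963] [-3.55002989e-01 -1.17430732e-01  1.84533922e+00 -9.14042371e-05
  1.41281688e+00 -2.69462843e-01]
```

```bash
python3 -m crank '255 0 0 0 -6;255 0 0.1 0 -6;255 0 0.1 -0.2 -6;255 0 0.1 -0.2 -6;255 0 0.1 -0.2 -6;255 0 0.1 -0.2 -6;255 0 0.1 -0.2 -6;255 0 0 0 0'; python3 -c "
from workcell import robot
s=robot.observe();print(s['wrist_torque'])"
```

```text
t: 11.37
ee_pos: [0.5211, -0.1656, 0.137]
tool_rot: [3.14, 0.0, 0.745]
force: [1.4, -2.8, 4.9]
opening: 0.0128
finger_force: 60.0
[-0.58017851 -0.32396266  0.00196126]
```

```bash
python3 -m crank '255 0 0.1 -0.2 -6;255 0 0.1 -0.2 -6;255 0 0.1 -0.2 -6;255 0 0.1 -0.2 -6'; python3 -c "
from workcell import robot
s=robot.observe();print(s['wrist_torque'])"; python3 look.py w3 handle_grip
```

```text
t: 11.7
ee_pos: [0.5211, -0.1654, 0.1363]
tool_rot: [3.14, -0.0, 0.328]
force: [-0.8, -4.3, 7.1]
opening: 0.0132
finger_force: 60.3
[-0.97119041 -0.12043801  0.31457272]
handle_grip [([0.5207, -0.1598, 0.148], 0.56)]
11.8 [ 0.5211 -0.1654  0.1363] [ 3.14e+00 -1.00e-03  3.29e-01] [-3.530e-01 -1.170e-01  1.848e+00 -1.000e-03  1.409e+00  8.890e-01] [-0.2 -3.8  6.4]
cam [ 0.6   -0.139  0.268]
```

View pics/w3.png

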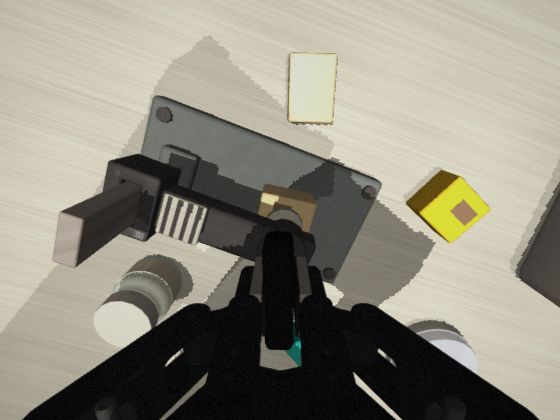

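The handle turned with the pads: it is aligned at (279, 290). The block is still under the shoe at (290, 205). Now the remaining ~28°.

```bash
python3 -m crank '255 0 0 0 -5.6;255 0 0 0 -5.6;255 0 0 0 -5.6;255 0 0 0 -5.6;255 0 0 0 -5.6;255 0 0 0 0;255 0 0 0 0'; python3 -c "
from workcell import robot
s=robot.observe();print(s['wrist_torque'],s['joint_pos'])"
```

```text
t: 12.38
ee_pos: [0.521, -0.1651, 0.1357]
tool_rot: [3.141, -0.0, -0.152]
force: [0.8, -3.1, 1.4]
opening: 0.013
finger_force: 59.6
[-1.1405937  -0.47087084 -0.10950897] [-3.53327839e-01 -1.16574377e-01  1.84832369e+00 -5.14463488e-04
  1.40932348e+00  1.36994184e+00]
```

```bash
python3 -m crank '200 0 0 0 0;160 0 0 0 0;120 0 0 0 0;120 0 0 0 0;120 0 0 5 0;120 0 0 15 0;120 0 0 30 0;120 0 0 35 0;120 0 0 35 7;120 0 0 20 7;120 0 0 0 7;120 0 0 0 7;120 0 0 0 7;120 0 0 0 7;120 0 0 0 7;120 0 0 0 7;120 0 0 0 7;120 0 0 0 7;120 0 0 0 7;120 0 0 0 7'; python3 -m crank '120 0 0 0 3;120 0 0 0 0;120 0 0 0 0'; python3 look.py w4 handle_grip block clamp shoe; python3 pc.py w4 0.154
python3 - <<'E'
from workcell import robot
import numpy as np
im,d=robot.get_image("scene")
for n in ["handle_grip","shoe","block","jar","dish","spare"]:
    print(n,[(np.round(x["location"],4).tolist(),round(x["conf"],2)) for x in robot.mark_of(n,"scene")[:3]])
E
```

```text
t: 14.05
ee_pos: [0.5208, -0.1648, 0.2761]
tool_rot: [3.142, -0.0, 1.317]
force: [0.1, -0.0, -0.2]
opening: 0.0454
finger_force: 0.0
t: 14.3
ee_pos: [0.5209, -0.1648, 0.276]
tool_rot: [3.141, -0.0, 1.361]
force: [0.1, -0.0, -0.6]
opening: 0.0451
finger_force: 0.0
handle_grip [([0.5197, -0.164, 0.1521], 0.57)]
block [([0.5235, -0.1673, 0.019], 0.85), ([0.3867, -0.245, 0.0044], 0.81), ([0.5708, -0.3022, 0.0005], 0.67)]
clamp [([0.5265, -0.0691, 0.0047], 0.75)]
shoe [([0.5198, -0.1633, 0.1475], 0.19)]
14.55 [ 0.5209 -0.1649  0.2758] [ 3.142 -0.     1.362] [-0.353 -0.172  1.67   0.     1.644 -0.145] [-0.1  0.2 -0.2]
cam [ 0.538 -0.083  0.408]
rest px [ 0.56037348 -0.10835422  0.02033994] bar px [ 0.56636757 -0.07072943  0.01845355] base [ 0.5106637  -0.15979822  0.15337477]
handle 902 [ 0.5219 -0.1626  0.154 ] x 0.4939 0.5498 y -0.1739 -0.1529 [ 521.6 -163.7] [14.8 56. ] 81.0
bartop 402 [ 0.5248 -0.0716  0.1583] x 0.5128 0.5367 y -0.0768 -0.0661 [524.7 -71.5] [10.  23.9] 88.0
rest 1747 [ 0.5427 -0.1006  0.0203] x 0.4695 0.5792 y -0.12 -0.08 [ 524.4 -100. ] [109.7  40. ] 0.0
base 8047 [ 0.5399 -0.122   0.0203] x 0.465 0.5807 y -0.2418 -0.0351 [ 522.9 -138.7] [204.5 110. ] 88.0
handle dir deg from y -80.95653874669786
handle_grip [([0.5241, -0.1609, 0.1409], 0.51)]
shoe [([0.5212, -0.1689, 0.0491], 0.57)]
block [([0.3922, -0.2479, -0.0008], 0.9), ([0.5162, -0.1681, 0.0186], 0.69), ([0.5691, -0.3025, -0.001], 0.66)]
jar [([0.4028, -0.0722, -0.0008], 0.8)]
dish [([0.4031, -0.3827, -0.0011], 0.58)]
spare [([0.6223, -0.1537, -0.001], 0.91)]
```

View pics/w4.png

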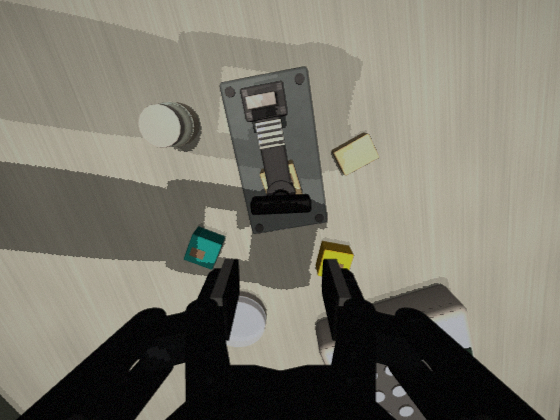

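The handle is now across the arm at (280, 205), turned 94°, and its top is about 2.5–3 mm lower. The block is still under the shoe, the bystanders are in place, and the gripper is clear.

```bash
python3 -c "
from workcell import robot
print(robot.finish_job())"
```

```text
the job is handed in; nothing more can be done
None
```

The block is clamped and the job handed in: jaw pushed home with about 14 N, handle screwed 1.64 rad clockwise, shoe squeezed about 3 mm (estimated from the handle's drop), gripper clear, and the block and nearby items looked unmoved in the last pictures.

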